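Ready and start the glass grinder

TASK

Get the glass grinder ready and start it: push its water tray fully home and push the clear eye shield all the way down, and only when both are done press the rocker switch on. This is all fingertip work: do not pull the tray out or lift it, and leave the glass, tools and tubs around the grinder as they are.

Things in the scene. Friction and masses are not known exactly. Their poses are not given: they have to be found in the camera images.
- grinder: Glass grinder, fixed on the bench: white body 220 mm deep (x) by 260 wide (y), flat gridded deck at 132 mm height. Origin on the bench under the body's middle; +x to its back, +y to its left seen from its front, z up; the front (x = -110 mm) faces the robot, turned by up to 20 degrees. Two posts at x = 85, y = +-97 mm, up to 225 mm high, carry the shield hinge.
- bit (a point): Top of the grinding bit, 25 mm thick, standing in the middle of the grinder's deck up to 160 mm height.
- water_tray: White water tray, sliding like a drawer along the grinder's x in a slot under the deck; loose, 2 mm play each side, about 0.35 kg, slides at 1 to 5 N. Axes as the grinder's. Origin: underside, middle of the back of the front panel (180 mm wide, 8 thick, 2 to 38 mm above the origin). Home: panel against the body, origin at x -110, y 26, z 78 mm of the grinder. Starts 30 to 65 mm out.
- tray_lip (a point): Middle of the front edge of the finger lip on the tray's panel: lip 90 mm wide (y), 6 mm thick, sticking out 12 mm. The point lies at x = -20, z = 33 mm of the tray. Moves with the tray.
- eye_shield (a joint): Tilt of the clear eye shield (rad): 0 = all the way down on its stop over the bit; starts raised at 0.55 to 0.95. Stiff friction hinge: stays where it is left; 1 to 5 N on the plate pushes it down.
- shield_hinge (a point): Middle of the shield's hinge line, along the grinder's y, at x = 85, y = 0, z = 215 mm of the grinder. The shield is a clear flat plate with a black rim: 140 mm long from hinge towards the front, 164 wide, 5 thick (7 at its free edge). Its angle above level is the joint value minus 0.17 rad: all the way down it slopes 0.17 rad down to the front.
- shield_edge (a point): Middle of the shield's free edge, 140 mm from the hinge, mid-thickness. Moves with the shield.
- rocker (a joint): Black rocker switch on the switch housing (rad): 0 = off (start), 0.30 = fully on. Stays where it is left. Pressing down its raised far end (towards the grinder's back) with 3 to 6 N turns it on; that end sinks 4 to 5 mm.
- rocker_end (a point): Where to press: on the far paddle's upper face, 13 mm from the pivot; moves with it. Rocker 40 mm long (grinder x), 26 wide, pivoted across its middle; panel sloping 0.12 rad down to the front, 3 mm bezel; the paddles stand 10 mm over the panel even when pressed. The deck's front edge is 20 mm behind the rocker's far end, 12 mm higher.
- switch_housing (a point): Middle of the sloping panel on top of the white switch housing, at the grinder's front right corner: housing y from -130 to -70 mm, x from -185 to -110 mm of the grinder, at most 112 mm high, standing beside the tray.
- glass_piece: cut piece of black glass, 52 x 40 x 4 mm, waiting on the left front corner of the grinder's deck; origin under its centre. Bystander: leave alone.
- glass_strip_a: black glass strip lying on the bench, 150 x 16 x 4 mm; origin under its centre. Bystander: leave alone.
- glass_strip_b: white glass strip lying on the bench, 130 x 18 x 4 mm; origin under its centre. Bystander: leave alone.
- nippers: wheeled glass nippers lying flat, about 195 mm long, 75 mm across the handles, 16 mm thick, jaws to their +x; origin on the bench near their middle. Bystander: leave alone.
- grout_tub: open clear tub, 104 mm across the rim, 70 mm tall, with grout and a slanting stirring stick up to 100 mm high; origin under its centre. Bystander: leave alone.
- tape_roll: roll of tape lying flat, 100 mm across, 25 mm tall; origin under its centre. Bystander: leave alone.
- tile_dish: small white open dish of cut tiles, 85 x 65 x 22 mm; origin under its centre. Bystander: leave alone.

How it is judged:
On the way, in this order (a step that is already met when the one before it is completed fails the run):
1. the water tray is fully home and the eye shield is all the way down, the switch still off (x of water_tray in the frame of grinder above -0.1145 m and z of water_tray in the frame of grinder below 0.084 m and value of joint eye_shield below 0.06 rad and value of joint rocker below 0.08 rad), for 0.2 s.
2. then the rocker switch is pressed on (value of joint rocker above 0.24 rad), for 0.2 s.
At the end, for the whole second after the job is handed in: The water tray is home to within 4.5 mm and lies flat in its slot at rest, the eye shield is within 0.06 rad (8 mm at its edge) of its lower stop, and the rocker is on (beyond 0.24 of 0.30 rad) (x of water_tray in the frame of grinder above -0.1145 m and z of water_tray in the frame of grinder below 0.084 m and value of joint eye_shield below 0.06 rad and value of joint rocker above 0.24 rad and linear speed of water_tray below 0.02 m/s); the robot touches nothing.
It fails at once if the switch goes on while the tray is still out or the shield still raised (value of joint rocker above 0.2 rad and (x of water_tray in the frame of grinder below -0.118 m or value of joint eye_shield above 0.12 rad)).
It fails at once if the tray is pulled out or carried off (x of water_tray in the frame of grinder below -0.185 m).
It fails at once if the tray is lifted or tipped (z of water_tray in the frame of grinder above 0.09 m or angle between water_tray's own z axis and vertical above 0.14 rad).
It fails at once if the glass, tools or tubs around the grinder are shifted by more than 20 mm, lifted or knocked over (distance of any of glass_piece, glass_strip_a, glass_strip_b, nippers, grout_tub, tape_roll, tile_dish from where it was at the start of the episode above 0.02 m or angle between any of glass_piece, glass_strip_a, glass_strip_b, nippers, grout_tub, tape_roll, tile_dish's own z axis and vertical above 0.3 rad).
It also fails if it takes over 48 s, if anything falls off the work surface, if the arm or the gripper's body presses on something with over 40 N, if the wrist force passes 120 N, or if a joint passes its speed limit or range.

ROBOT

A 6-joint arm with a two-finger parallel gripper is mounted at the origin on the work surface. World frame = base frame: x ahead of the robot, y to its left, z up, the work surface at z = 0. Lengths are in m, angles in rad, forces in N, time in s.
With the tool pointing down it reaches from about 0.35 to 0.95 m from the base axis. Payload 17.4 kg.
Tool frame: the origin (TCP) lies where the fingers leave the gripper's body, on its centre line; the fingertips stand 84 mm ahead of it and the grasp point (between the pads) lies 65 mm ahead of it (grip_depth is the distance from the TCP to the grasp point, in m); z points along the fingers, y is the line along which they close (so a half turn about z gives the same grasp; the last joint's range is limited). The gripper opens to 93 mm and grips with 3 to 60 N. Pads are 15 mm wide; open, the fingers measure 128 mm over their backs; the gripper's body (75 mm by 188 mm) begins 65 mm behind the grasp point.
Start: joints at [-1.145, 0.116, 1.442, -0, 1.584, -0.038], TCP at [0.302, -0.604, 0.303] pointing down, gripper open.
Joint ranges: [-2.83, 2.83], [-0.83, 2.19], [0.07, 2.5], [-1.14, 4.28], [0.01, 3], [-2.97, 2.97]. Speed limits (rad/s): [1.89, 1.89, 2.22, 3.14, 3.14, 3.14].

INTERFACE

Orientations are given as a unit quaternion [x, y, z, w].
In Python, from workcell import get_obs, camera, finish_job, grip_depth gives the robot as it stands.
- The arm moves only by the tool arm_command, never from a script. Its argument "series" is one flat list of numbers, 7 for each row, row after row: the shift along the tool's x, y, z in mm, then the turn, a rotation vector about the tool's x, y, z in degrees, then the gripper's target within -1 to 1 (fully open at 1, half-way at 0, shut at -1). In form: [dx, dy, dz, wx, wy, wz, grip, dx, dy, dz, wx, wy, wz, grip, ...]. A call has 1 to 20 rows; each row is the pose to reach, as a shift and turn from the pose commanded when the call began, along the tool's axes at that moment; what a row does not reach only later rows make up. A row lasts 1/8 s, in which the tool goes at most 62.5 mm and 10.7 degrees, less where a joint would pass 70% of its speed; a pose out of reach is approached as far as the arm can. A call with a gripper value outside its range is refused whole. The fingers move at their own pace and stop on an object; the grip force is fixed at half the most. Time passes only in rows, so rows that repeat a pose let the fingers close. It gives the time, the measured TCP pose, the force, the opening and the grip force at its end, in the units of the state.
- get_obs(): the state, without advancing time (a new reading comes with each control period).
- camera(name): name is "side" or "top"; returns a dict with "frame" (480x640x3 uint8, blue, green, red), "K" (3x3 intrinsics, pixels), "R" (3x3) and "t" (3): a world point X has camera coordinates R X + t. Camera axes: x right, y down, z forward; pixel columns grow to the right and rows downward; lengths in m; the calibration is good to about 2 mm. A picture is of the moment at which its call begins. There is no depth.
- finish_job(): hands the job in; it is judged then, once.
The state is a dict: "clock": time; "qpos": joint angles; "joint_velocities": joint speeds; "joint_efforts": joint torques, N m; "eef_pos": TCP position; "tcp_rot": TCP orientation; "force": force on the tool from outside, world axes, zero at the start; "wrist_torque": the same for the moment, N m; "opening": finger opening in m; "grasp_force": force on a finger pad.
Only numpy, scipy, OpenCV 4.12 (cv2) and the standard library are available. Lean on these libraries where they do the work, as an engineer would, in place of code of your own. Each camera call takes 0.05 s, during which the arm holds its last target. There are 200 camera calls.

## Working session

There is one attempt and no reset: what is moved stays moved. The work goes in short steps, Python scripts to look and compute and a tool call to move; the robot and the scene stay as the last step left them, time stands still between calls to the robot, and variables do not carry over. Pictures are saved under pics/ and viewed, at most 10 in all, crops included, and the job is handed in when it is done.

Besides the shell and the picture viewer there is one more tool, called after ">>>" as name(argument=value, ...) on one line, values as JSON. arm_command: Moves the arm, as the interface text tells. Its arguments: {"type":"object","properties":{"series":{"type":"array"}},"required":["series"]}

```bash
mkdir -p pics; python3 - <<'E'
from workcell import *
import cv2,numpy as np
for n in("side","top"):
    c=camera(n);cv2.imwrite(f"pics/{n}0.png",c["frame"]);np.savez(f"{n}.npz",K=c["K"],R=c["R"],t=c["t"])
    print(n,c["K"].tolist(),(-c["R"].T@c["t"]).round(3),c["R"].round(3).tolist())
print(get_obs(),grip_depth)
E
```

```text
side [[505.98093600348693, 0.0, 307.62713378013024], [0.0, 505.98093600348693, 237.25537541234553], [0.0, 0.0, 1.0]] [0.441 0.913 0.795] [[-0.987, -0.161, 0.007], [-0.103, 0.592, -0.799], [0.125, -0.79, -0.601]]
top [[572.9787540826104, 0.0, 327.3678973499525], [0.0, 572.9787540826104, 239.9306871324569], [0.0, 0.0, 1.0]] [0.37  0.05  1.434] [[0.008, -1.0, 0.004], [-0.985, -0.009, -0.171], [0.171, -0.003, -0.985]]
{'clock': 0.1, 'qpos': array([-1.14483954e+00,  1.16434279e-01,  1.44216505e+00, -4.59716772e-06,
        1.58401334e+00, -3.78198703e-02]), 'joint_velocities': array([-0.00024407, -0.00205929, -0.00015579,  0.00065539, -0.00154363,
       -0.00014755]), 'joint_efforts': array([ 6.82908576e-04, -7.22897887e+01, -6.23862720e+01,  7.80820311e-02,
        2.27550196e-02, -1.02771799e-04]), 'eef_pos': array([ 0.30188895, -0.60362772,  0.30210224]), 'tcp_rot': array([ 9.73234043e-01,  2.29815660e-01, -1.00611119e-04, -4.99988285e-04]), 'force': array([-0.51536403,  0.54236731, -0.27997675]), 'wrist_torque': array([ 0.0577501 , -0.01968284,  0.00476941]), 'grasp_force': 0.0, 'opening': 0.09310853226948093} 0.0653
```

View pics/side0.png

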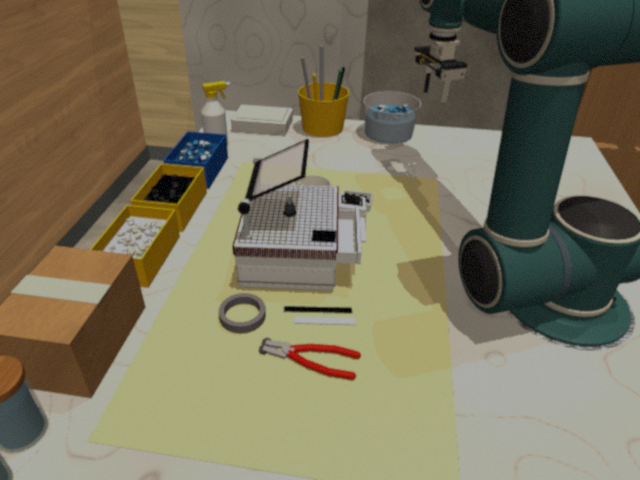

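View pics/top0.png

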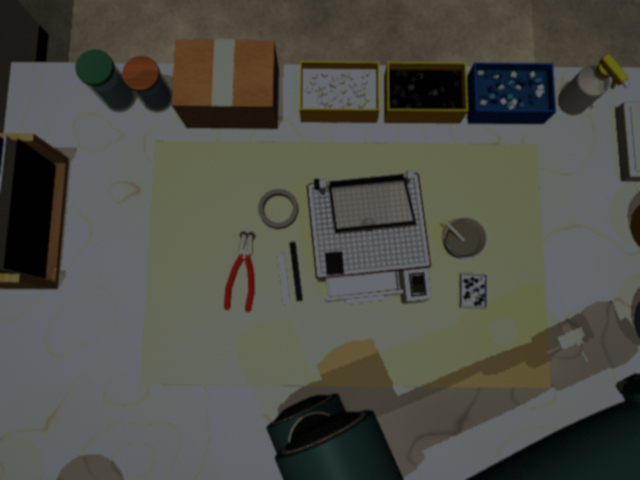

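The side view shows the grinder at about (290,235), with the shield raised and the tray's panel out at about (350,235). In the top view it is at (370,225), with the rocker at (417,285) and the tray lip along (365,298). I'll zoom in on both.

```bash
python3 - <<'E'
import cv2
for n,(x,y,w,h) in {"top":(300,165,150,145),"side":(228,130,160,165)}.items():
    f=cv2.imread(f"pics/{n}0.png")[y:y+h,x:x+w]
    f=cv2.resize(f,None,fx=4 if n=="top" else 3.6,fy=4 if n=="top" else 3.6,interpolation=cv2.INTER_CUBIC)
    if n=="top": f=cv2.convertScaleAbs(f,alpha=1.6)
    cv2.imwrite(f"pics/{n}c.png",f); print(f.shape)
E
```

```text
(580, 600, 3)
(594, 576, 3)
```

View pics/topc.png

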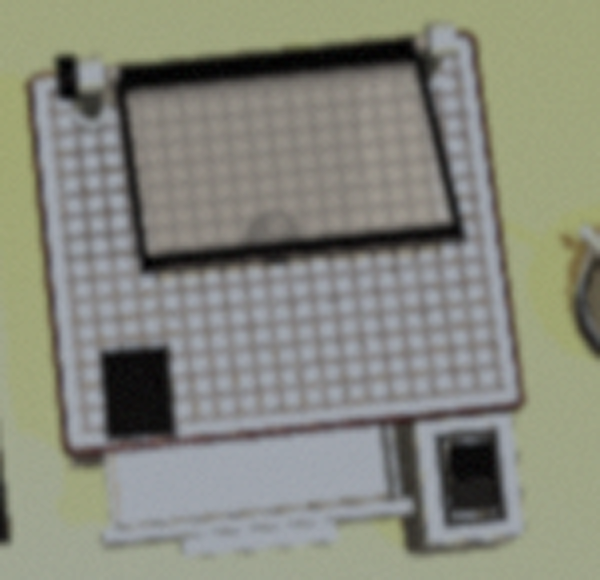

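View pics/sidec.png

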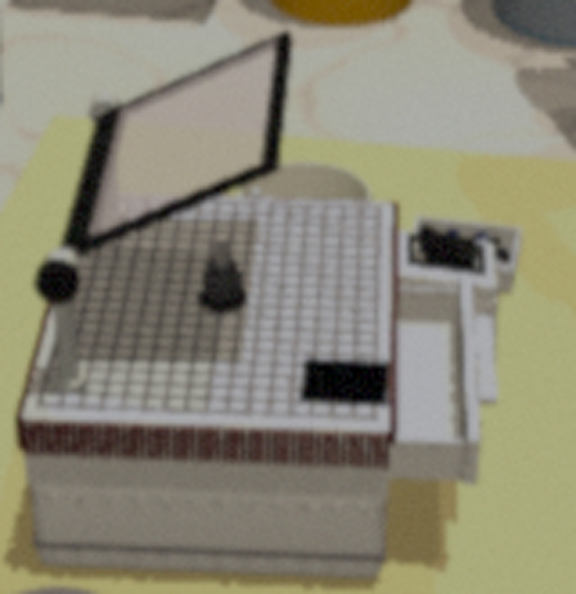

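The top crop shows the deck corners at (28,78), (475,33), (67,448) and (522,403). The shield's free edge runs from (145,270) to (462,235), the lip front from (185,553) to (335,540), and the rocker is at about (475,480). The side crop shows the shield's edge corners at (288,37) and (272,168). Next I'll fit a model to both views.

```bash
cat > h.py <<'E'
import numpy as np
from scipy.spatial.transform import Rotation as Rn
C={n:dict(np.load(n+".npz")) for n in("top","side")}
def proj(n,X):
    c=C[n]; p=c["K"]@(c["R"]@X+c["t"]); return p[:2]/p[2]
def tri(pt,ps):
    from scipy.optimize import least_squares
    return least_squares(lambda X:np.r_[proj("top",X)-pt,proj("side",X)-ps],[.6,0,.1])
E
cat > fit.py <<'E'
from h import *
from scipy.optimize import least_squares
T=lambda x,y:np.array([x/4+300-.4,y/4+165-.4]); S=lambda x,y:np.array([x/3.6+228-.4,y/3.6+130-.4])
D=lambda x,y:("g",np.array([x,y,132])/1e3); W=lambda x,y,z:("t",np.array([x,y,z])/1e3); E=lambda y:("s",y/1e3)
M=[("top",T(67,448),D(-110,130)),("top",T(522,403),D(-110,-130)),("top",T(28,78),D(110,130)),("top",T(475,33),D(110,-130)),
("top",T(145,270),E(82)),("top",T(462,235),E(-82)),
("top",T(185,553),W(-20,45,33)),("top",T(335,540),W(-20,-45,33)),
("side",S(390,437),D(-110,130)),("side",S(25,415),D(110,130)),("side",S(398,203),D(-110,-130)),
("side",S(288,37),E(-82)),("side",S(272,168),E(82)),("side",S(497,400),W(-20,45,33)),
("top",T(474,480),("g",np.array([-150,-100,110])/1e3))]
def pt(p,m):
    k,v=m; x,y,a,d,s=p[:5]
    if k=="t": v=v+[-.110-d,.026,.078]
    if k=="s": v=np.array([.085-.14*np.cos(s-.17),v,.215+.14*np.sin(s-.17)])
    return Rn.from_euler("z",a).apply(v)+[x,y,0]
if __name__=="__main__":
    r=least_squares(lambda p:np.concatenate([proj(n,pt(p,m))-q for n,q,m in M[:-1]]),[.6,0,0,.05,.7],loss="soft_l1")
    np.save("p.npy",r.x); print(r.x.round(4))
    for n,q,m in M: print(n,(proj(n,pt(r.x,m))-q).round(1),pt(r.x,m).round(4))
    for l,X in dict(lip=tri(T(185,553),S(497,400)),shL=tri(T(145,270),S(272,168)),shR=tri(T(462,235),S(288,37))).items(): print(l,X.x.round(4),X.cost)
    rk=tri(T(472,460),S(432,250)); print("rocker",rk.x.round(4),rk.cost)
E
python3 fit.py
```

```text
[ 0.6351 -0.0467  0.109   0.0457  0.6511]
top [ 0.1 -0.2] [0.5116 0.0706 0.132 ]
top [-0.7 -0.3] [ 0.5399 -0.1879  0.132 ]
top [ 0.7 -0.6] [0.7303 0.0945 0.132 ]
top [-1.1 -0. ] [ 0.7586 -0.1639  0.132 ]
top [-0.5 -0.1] [0.5873 0.0306 0.2798]
top [-0.4  0.8] [ 0.6051 -0.1325  0.2798]
top [-0.9  0.3] [0.4527 0.0048 0.111 ]
top [ 0.4 -0.4] [ 0.4625 -0.0847  0.111 ]
side [ 0.6 -2.4] [0.5116 0.0706 0.132 ]
side [-1.2 -0.3] [0.7303 0.0945 0.132 ]
side [-0.9 -0.9] [ 0.5399 -0.1879  0.132 ]
side [ 1.2 -0.7] [ 0.6051 -0.1325  0.2798]
side [ 1.5 -1.1] [0.5873 0.0306 0.2798]
side [0.1 0.1] [0.4527 0.0048 0.111 ]
top [-0.9  0. ] [ 0.4968 -0.1624  0.11  ]
lip [0.4532 0.0026 0.1096] 0.011206520572264568
shL [0.5891 0.0296 0.2763] 0.4866417185741181
shR [ 0.6076 -0.1337  0.2771] 0.031217733315319678
rocker [ 0.5093 -0.1639  0.1086] 0.07275186504998943
```

The fit is within about 1–2 px. The grinder is at (0.635, -0.047), yaw 0.109, with the tray 46 mm out and the shield at 0.65 rad. The triangulated heights agree with the text. I'll plan the approach now.

```bash
cat > go.py <<'E'
# usage: go.py gx gy gz ... (mm, fingertip in grinder frame) -> tool shifts (mm), turn (deg)
import sys; from h import *; from workcell import get_obs
p=np.load("p.npy"); o=get_obs(); R=Rn.from_quat(o["tcp_rot"]); G=Rn.from_euler("z",p[2])
tip=o["eef_pos"]+R.apply([0,0,.084]); print("t",round(o["clock"],2),"tip(g) mm",(G.inv().apply(tip-[p[0],p[1],0])*1e3).round(1),"F(g)",G.inv().apply(o["force"]).round(1),"open",o["opening"])
Rt=G*Rn.from_euler("x",np.pi); print("turn",np.degrees((R.inv()*Rt).as_rotvec()).round(2))
a=np.array(sys.argv[1:],float).reshape(-1,3)/1e3
for v in a:
    tcp=G.apply(v)+[p[0],p[1],.084]; print(v*1e3,(R.inv().apply(tcp-o["eef_pos"])*1e3).round(1),tcp.round(3))
E
python3 go.py -210 26 200 -210 26 98
```

```text
t 0.1 tip(g) mm [-391.8 -517.3  218.1] F(g) [-0.5  0.6 -0.3] open 0.09310853226948093
turn [-6.000e-02  1.000e-02  2.033e+01]
[-210.   26.  200.] [ 359.2 -446.4   18.6] [ 0.423 -0.044  0.284]
[-210.   26.   98.] [ 359.2 -446.3  120.6] [ 0.423 -0.044  0.182]
```

>>> arm_command(series=[359,-446,19,0,0,20.3,-1,359,-446,19,0,0,20.3,-1,359,-446,19,0,0,20.3,-1,359,-446,19,0,0,20.3,-1,359,-446,19,0,0,20.3,-1,359,-446,19,0,0,20.3,-1,359,-446,19,0,0,20.3,-1,359,-446,19,0,0,20.3,-1,359,-446,19,0,0,20.3,-1,359,-446,19,0,0,20.3,-1,359,-446,19,0,0,20.3,-1,359,-446,19,0,0,20.3,-1,359,-446,19,0,0,20.3,-1,359,-446,19,0,0,20.3,-1,359,-446,70,0,0,20.3,-1,359,-446,120,0,0,20.3,-1,359,-446,120,0,0,20.3,-1,359,-446,120,0,0,20.3,-1])

```text
clock: 2.35
eef_pos: [0.4241, -0.0445, 0.1849]
tcp_rot: [0.999, 0.055, 0.001, 0.0]
force: [1.0, 1.0, 0.1]
opening: 0.0002
grasp_force: 0.0
```

```bash
python3 go.py -210 26 98 -185 26 98 -137.5 26 98; python3 - <<'E'
from workcell import *
import cv2
c=[camera(n)["frame"] for n in("side","top")]
a=cv2.resize(c[0][60:310,228:428],None,fx=2,fy=2,interpolation=3);b=cv2.resize(c[1][150:350,290:450],None,fx=2.5,fy=2.5,interpolation=3)
cv2.imwrite("pics/a1.png",cv2.hconcat([a,cv2.convertScaleAbs(b,alpha=1.6)]))
E
```

```text
t 2.35 tip(g) mm [-209.3   25.1  100.9] F(g) [1.1 0.9 0.1] open 0.00022983752799351543
turn [ 0.03 -0.1   0.  ]
[-210.   26.   98.] [-0.5 -0.9  2.9] [ 0.423 -0.044  0.182]
[-185.   26.   98.] [24.5 -0.9  2.9] [ 0.448 -0.041  0.182]
[-137.5   26.    98. ] [72.  -0.9  3. ] [ 0.496 -0.036  0.182]
```

View pics/a1.png

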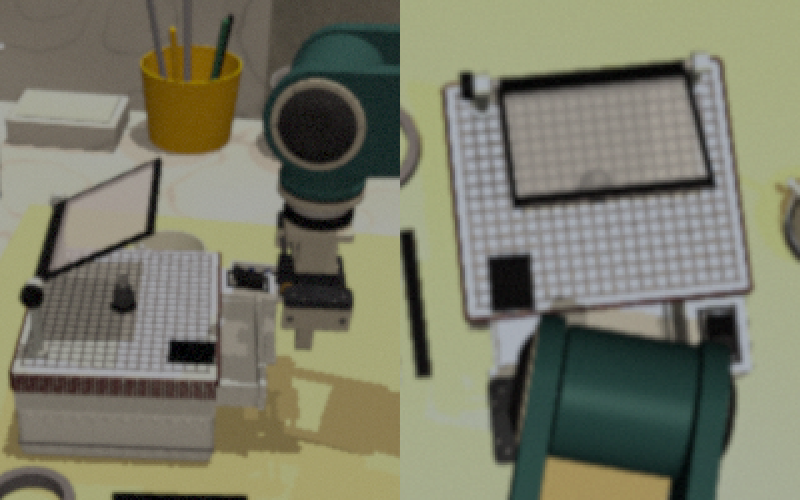

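The pictures show the closed fingertips just in front of the lip, with side crop pixels (305,335), and nothing in contact. I'll push the tray in gently.

>>> arm_command(series=[12,-1,3,0,0,0,-1,20,-1,3,0,0,0,-1,26,-1,3,0,0,0,-1,32,-1,3,0,0,0,-1,38,-1,3,0,0,0,-1,44,-1,3,0,0,0,-1,50,-1,3,0,0,0,-1,56,-1,3,0,0,0,-1,61,-1,3,0,0,0,-1,64,-1,3,0,0,0,-1,66,-1,3,0,0,0,-1,66,-1,3,0,0,0,-1])

```text
clock: 3.95
eef_pos: [0.4892, -0.036, 0.1796]
tcp_rot: [0.999, 0.055, 0.0, -0.0]
force: [0.5, 0.0, -0.5]
opening: 0.0004
grasp_force: 0.0
```

```bash
python3 go.py -137.5 26 98
```

```text
t 3.95 tip(g) mm [-143.8   26.5   95.6] F(g) [ 0.5 -0.1 -0.5] open 0.00041785045531294744
turn [-0.   -0.03  0.03]
[-137.5   26.    98. ] [ 6.3  0.5 -2.4] [ 0.496 -0.036  0.182]
```

>>> arm_command(series=[2,0,-2,0,0,0,-1,4,0,-2,0,0,0,-1,6,0,-2,0,0,0,-1,7,0,-2,0,0,0,-1,8,0,-2,0,0,0,-1])

```text
clock: 4.58
eef_pos: [0.4946, -0.0355, 0.1819]
tcp_rot: [0.998, 0.055, -0.004, 0.0]
force: [-44.1, -3.7, 25.1]
opening: 0.0003
grasp_force: 22.4
```

Contact at home shows 44 N of reaction. I'll back off and move above the shield.

```bash
python3 go.py -155 26 98 -155 26 330 -22 0 330 -22 0 285 -22 0 200
```

```text
t 4.58 tip(g) mm [-139.1   26.5   97.9] F(g) [-44.2   1.2  25.1] open 0.00034341278754953863
turn [-0.01  0.48  0.02]
[-155.   26.   98.] [-16.6   0.4  -0. ] [ 0.478 -0.038  0.182]
[-155.   26.  330.] [ -18.6    0.4 -232. ] [ 0.478 -0.038  0.414]
[-22.   0. 330.] [ 114.4   26.5 -233.1] [ 0.613 -0.049  0.414]
[-22.   0. 285.] [ 114.8   26.5 -188.1] [ 0.613 -0.049  0.369]
[-22.   0. 200.] [ 115.5   26.5 -103.1] [ 0.613 -0.049  0.284]
```

>>> arm_command(series=[-20,0,0,0,0,0,-1,-20,0,0,0,0,0,-1,-20,0,-60,0,0,0,-1,-20,0,-120,0,0,0,-1,-20,0,-180,0,0,0,-1,-20,0,-230,0,0,0,-1,-20,0,-232,0,0,0,-1,40,15,-232,0,0,0,-1,85,26,-232,0,0,0,-1,112,26,-232,0,0,0,-1,112,26,-232,0,0,0,-1,112,26,-200,0,0,0,-1,112,26,-200,0,0,0,-1])

```text
clock: 6.2
eef_pos: [0.6104, -0.0487, 0.3793]
tcp_rot: [0.998, 0.055, -0.002, -0.0]
force: [0.4, 0.2, 0.5]
opening: 0.0004
grasp_force: 0.0
```

```bash
python3 go.py -22 0 285 -22 0 200; python3 - <<'E'
from workcell import *
import cv2
c=[camera(n)["frame"] for n in("side","top")]
a=cv2.resize(c[0][60:310,228:428],None,fx=2,fy=2,interpolation=3);b=cv2.resize(c[1][150:350,290:450],None,fx=2.5,fy=2.5,interpolation=3)
cv2.imwrite("pics/a2.png",cv2.hconcat([a,cv2.convertScaleAbs(b,alpha=1.6)]))
E
```

```text
t 6.2 tip(g) mm [-25.    0.8 295.3] F(g) [0.4 0.1 0.5] open 0.00042917103945571165
turn [-0.05  0.2   0.03]
[-22.   0. 285.] [ 2.8  0.7 10.3] [ 0.613 -0.049  0.369]
[-22.   0. 200.] [ 3.1  0.8 95.3] [ 0.613 -0.049  0.284]
```

View pics/a2.png

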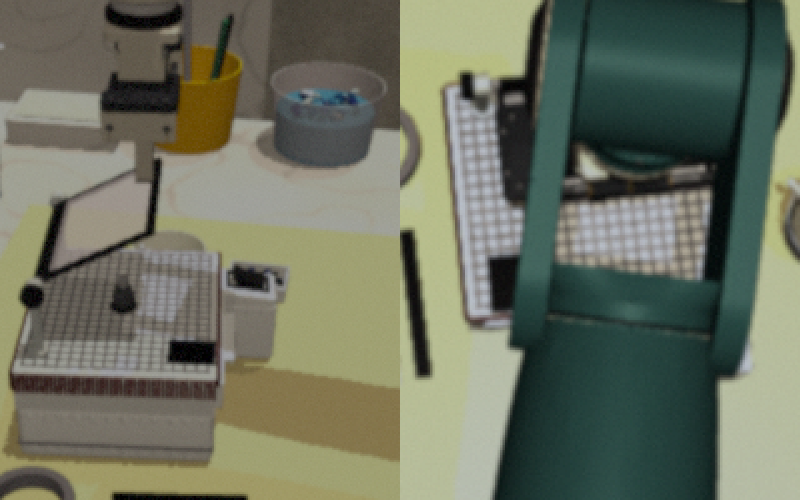

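The side crop shows the tray panel against the body at (228,345) and the fingertip over the plate near its free edge at (147,180). Next I'll press the shield down.

>>> arm_command(series=[4,1,12,0,0,0,-1,5,1,20,0,0,0,-1,6,1,28,0,0,0,-1,6,1,36,0,0,0,-1,6,1,44,0,0,0,-1,6,1,52,0,0,0,-1,6,1,60,0,0,0,-1,6,1,68,0,0,0,-1,6,1,76,0,0,0,-1,6,1,83,0,0,0,-1,6,1,88,0,0,0,-1,6,1,91,0,0,0,-1,6,1,91,0,0,0,-1])

```text
clock: 7.92
eef_pos: [0.6172, -0.0491, 0.2906]
tcp_rot: [0.999, 0.055, -0.0, -0.0]
force: [0.2, -0.5, 0.2]
opening: 0.0008
grasp_force: 0.0
```

```bash
python3 go.py -20 0 200
```

```text
t 7.92 tip(g) mm [-18.1  -0.4 206.6] F(g) [ 0.1 -0.5  0.2] open 0.0007919353120637645
turn [-0.    0.01  0.03]
[-20.   0. 200.] [-2.  -0.4  6.6] [ 0.615 -0.049  0.284]
```

>>> arm_command(series=[0,0,2,0,0,0,-1,0,0,4,0,0,0,-1,0,0,5,0,0,0,-1,0,0,6,0,0,0,-1])

```text
clock: 8.43
eef_pos: [0.6173, -0.0491, 0.2853]
tcp_rot: [0.999, 0.055, 0.0, 0.0]
force: [-1.0, -0.3, 9.3]
opening: 0.0005
grasp_force: 4.5
```

```bash
python3 go.py -20 0 200
```

```text
t 8.43 tip(g) mm [-17.8  -0.5 201.3] F(g) [-1.1 -0.2  9.3] open 0.00046272739891138284
turn [ 0.01 -0.05  0.03]
[-20.   0. 200.] [-2.1 -0.5  1.3] [ 0.615 -0.049  0.284]
```

>>> arm_command(series=[0,0,1,0,0,0,-1,0,0,2,0,0,0,-1])

```text
clock: 8.68
eef_pos: [0.6174, -0.0491, 0.2849]
tcp_rot: [0.999, 0.055, 0.001, 0.0]
force: [-5.5, 1.1, 20.6]
opening: 0.0007
grasp_force: 10.8
```

```bash
python3 go.py -20 0 300 -160 -100 250 -137 -100 150
```

```text
t 8.68 tip(g) mm [-17.7  -0.5 200.9] F(g) [-5.3  1.7 20.6] open 0.000732722670250224
turn [ 0.03 -0.13  0.03]
[-20.   0. 300.] [ -1.9  -0.4 -99.1] [ 0.615 -0.049  0.384]
[-160. -100.  250.] [-142.1   99.5  -49.4] [ 0.487 -0.164  0.334]
[-137. -100.  150.] [-119.3   99.5   50.7] [ 0.51  -0.161  0.234]
```

The shield is on its stop: 20 N at a tip height of 201 mm, against 200 expected. Next I'll retreat and move over the rocker.

>>> arm_command(series=[0,0,-20,0,0,0,-1,-2,0,-60,0,0,0,-1,-50,30,-70,0,0,0,-1,-95,70,-70,0,0,0,-1,-120,99,-70,0,0,0,-1,-120,99,-60,0,0,0,-1,-120,99,0,0,0,0,-1,-120,99,48,0,0,0,-1,-120,99,53,0,0,0,-1,-120,99,53,0,0,0,-1,-120,99,53,0,0,0,-1])

```text
clock: 10.05
eef_pos: [0.5095, -0.1606, 0.2321]
tcp_rot: [0.998, 0.055, 0.001, 0.001]
force: [-0.0, 0.6, 0.8]
opening: 0.0005
grasp_force: 0.0
```

```bash
python3 go.py -137 -100 120 -137 -100 114; python3 - <<'E'
from workcell import *
import cv2
c=[camera(n)["frame"] for n in("side","top")]
a=cv2.resize(c[0][100:300,228:388],None,fx=2.5,fy=2.5,interpolation=3);b=cv2.resize(c[1][150:350,290:450],None,fx=2.5,fy=2.5,interpolation=3)
cv2.imwrite("pics/a3.png",cv2.hconcat([a,cv2.convertScaleAbs(b,alpha=1.6)]))
from fit import *
p=np.load("p.npy").copy();
for d in(0,.0045):
    p[3:]=[d,0]
    for m in(W(-20,45,33),W(-8,90,38)): q=(proj("side",pt(p,m))-[228,100])*2.5;print("tray",d,q.round(1))
for s in(0,.06):
    p[4]=s
    for y in(82,-82): q=(proj("side",pt(p,E(y)))-[228,100])*2.5;print("shield",s,q.round(1))
E
```

```text
t 10.05 tip(g) mm [-137.   -99.7  148.1] F(g) [0.1 0.6 0.8] open 0.0005197088421691787
turn [ 0.07 -0.15  0.04]
[-137. -100.  120.] [ 0.2  0.4 28.1] [ 0.51  -0.161  0.204]
[-137. -100.  114.] [ 0.1  0.3 34.1] [ 0.51  -0.161  0.198]
tray 0 [293.1 350. ]
tray 0 [279.9 376.4]
tray 0.0045 [298.2 350.2]
tray 0.0045 [285.1 376.6]
shield 0 [207.5 279.3]
shield 0 [215.7 183.2]
shield 0.06 [209.  271.2]
shield 0.06 [217.1 175.6]
```

View pics/a3.png

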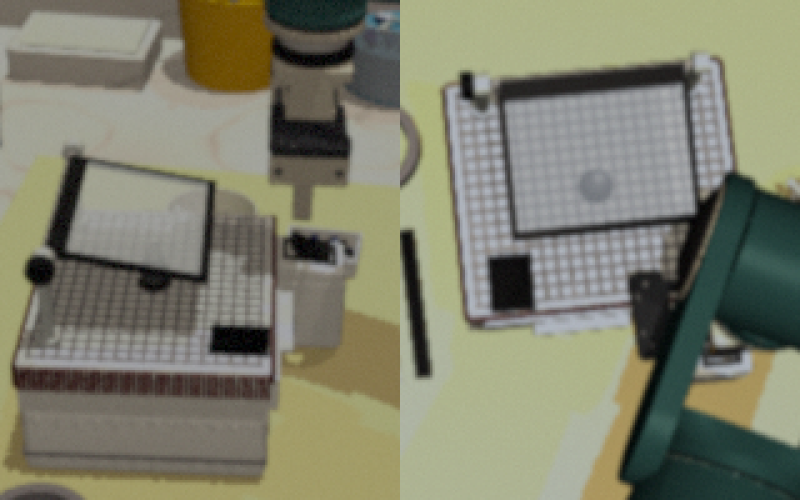

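The side crop shows the shield corners at (207,280) and (215,183), which match angle 0. The lip corner at about (293,350) matches home, and the tip is above the far paddle. I'll press now.

>>> arm_command(series=[0,0,15,0,0,0,-1,0,0,22,0,0,0,-1,0,0,26,0,0,0,-1,0,0,29,0,0,0,-1,0,0,31,0,0,0,-1,0,0,33,0,0,0,-1,0,0,33,0,0,0,-1])

```text
clock: 11.02
eef_pos: [0.5092, -0.1606, 0.202]
tcp_rot: [0.998, 0.055, 0.002, 0.001]
force: [-22.1, 9.4, 51.1]
opening: 0.0005
grasp_force: 27.0
```

```bash
python3 go.py -137 -100 114
```

```text
t 11.03 tip(g) mm [-137.3  -99.7  118. ] F(g) [-21.   11.8  51.1] open 0.0005130226391261103
turn [ 0.07 -0.18  0.04]
[-137. -100.  114.] [0.5 0.4 4. ] [ 0.51  -0.161  0.198]
```

51 N at a hard stop, so I'll lift off and check.

>>> arm_command(series=[0,0,-2,0,0,0,-1,0,0,-40,0,0,0,-1,0,0,-90,0,0,0,-1,-40,60,-130,0,0,0,-1,-80,120,-130,0,0,0,-1,-80,180,-130,0,0,0,-1,-80,240,-130,0,0,0,-1,-80,240,-130,0,0,0,-1,-80,240,-130,0,0,0,-1,-80,240,-130,0,0,0,-1])

```text
clock: 12.28
eef_pos: [0.4556, -0.4068, 0.3268]
tcp_rot: [0.998, 0.055, -0.0, -0.0]
force: [-0.1, 0.5, -0.2]
opening: 0.0007
grasp_force: 0.0
```

```bash
python3 go.py; python3 - <<'E'
from workcell import *
import cv2
c=[camera(n)["frame"] for n in("side","top")]
o=[cv2.imread(f"pics/{n}0.png") for n in("side","top")]
Z=lambda f,x,y,w,h,s:cv2.resize(f[y:y+h,x:x+w],None,fx=s,fy=s,interpolation=3)
r1=cv2.hconcat([Z(f,335,185,45,34,8) for f in(o[0],c[0])])
r2=cv2.hconcat([cv2.convertScaleAbs(Z(o[1],398,262,36,45,6),alpha=1.6),cv2.convertScaleAbs(Z(c[1],398,262,36,45,6),alpha=1.6),Z(c[0],230,160,144,135,2)])
print(r1.shape,r2.shape)
r1=cv2.copyMakeBorder(r1,0,0,0,r2.shape[1]-r1.shape[1],0) if r1.shape[1]<r2.shape[1] else r1
w=max(r1.shape[1],r2.shape[1]); P=lambda r:cv2.copyMakeBorder(r,0,0,0,w-r.shape[1],0)
cv2.imwrite("pics/a4.png",cv2.vconcat([P(r1),P(r2)]))
E
```

```text
t 12.28 tip(g) mm [-217.6 -338.4  242.8] F(g) [-0.   0.5 -0.2] open 0.000705260183255657
turn [-0.02  0.    0.07]
(272, 720, 3) (270, 720, 3)
```

View pics/a4.png

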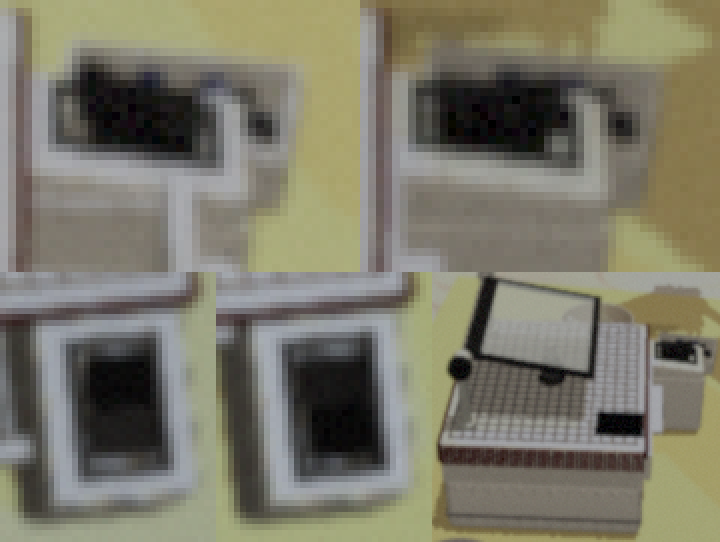

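Before and after, the rocker's light and dark halves have swapped (top crop, about (340,380)/(340,430)), so it is on. The shield is down, the tray is home and the arm is clear. I'll hand it in.

```bash
python3 -c "
from workcell import *
print(finish_job())"
```

```text
the job is handed in; nothing more can be done
None
```

The job is handed in: I pushed the water tray home, then the eye shield down onto its stop, and only then pressed the rocker on; the last pictures show all three in place with the arm clear, and the hand-in returned no verdict.

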